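Blow the dust off a tip rack with the bench air duster

TASK

Blow the dust off the small tip rack: press the spray cap of the tall slim aluminium canister all the way down, hold it there for about half a second, then let it spring back up. Do not press the cap of the squat white bottle, and do not shift the rack.

Things in the scene. Friction and masses are not known exactly. Their poses are not given: they have to be found in the camera images.
- tall_top (a point): Centre of the cap's flat top on the tall canister: press here, straight down. Canister: plain aluminium, 60 mm across, fixed in a bracket with a 90 mm square foot, the tallest of three containers. Cap: white disc 40 mm across, 16 mm high, top 230 mm above the bench when up; the point moves with it. -x axis: along the stub nozzle (14 mm beyond the cap's edge), towards the rack. z: up.
- tall_cap (a joint): Travel of the tall canister's spray cap, in m: 0 when up, grows as it is pressed straight down, 0.012 at its stop. A spring returns it: it starts to move at 3 N and is fully down at 9 N.
- squat_top (a point): Centre of the top of the look-alike cap (40 mm across, same spring and travel) of the squat white bottle, 88 mm across, fixed in a 110 mm square foot; 135 mm above the bench. z: up. Not to be pressed. (The third container, a clear glass bottle with a screw cap, fixed, 80 mm across, 170 mm high, has no spray cap.)
- tip_rack: Loose orange plastic tip rack, a closed block 90 mm (x) by 70 mm (y) by 45 mm high with small wells on top, about 0.2 kg, lying on the bench, its centre about 108 mm from the tall canister's axis, in front of its nozzle. Origin: centre of its underside; z axis: up.

How it is judged:
On the way:
1. the tall canister's cap is pressed down (more than 8 of its 12 mm) and held there for 0.3 s (value of joint tall_cap above 0.008 m), for 0.3 s.
At the end, for the whole second after the job is handed in: The tall canister's cap is up again (within 3 mm of the top of its travel), the squat bottle's cap is up (within 4 mm), and the tip rack lies still and upright (within 0.15 rad) within 20 mm of where it started (value of joint tall_cap below 0.003 m and distance of squat_top from where it was at the start of the episode below 0.004 m and distance of tip_rack from where it was at the start of the episode below 0.02 m and angle between tip_rack's own z axis and vertical below 0.15 rad and linear speed of tip_rack below 0.02 m/s); the robot touches nothing.
It fails at once if the squat bottle's cap is pressed (4 mm or more) (distance of squat_top from where it was at the start of the episode above 0.004 m).
It fails at once if the tip rack is shifted by more than 20 mm (distance of tip_rack from where it was at the start of the episode above 0.02 m).
It also fails if it takes over 32 s, if anything falls off the work surface, if the arm or the gripper's body presses on something with over 40 N, if the wrist force passes 120 N, or if a joint passes its speed limit or range.

ROBOT

A 7-joint arm with a two-finger parallel gripper is mounted at the origin on the work surface. World frame = base frame: x ahead of the robot, y to its left, z up, the work surface at z = 0. Lengths are in m, angles in rad, forces in N, time in s.
With the tool pointing down it reaches from about 0.425 to 0.875 m from the base axis. Payload 9.9 kg.
Tool frame: the origin (TCP) lies midway between the tips of the shut fingers; the grasp point (between the pads) lies 19 mm behind it; x points along the fingers, y is the direction in which the jaws open and shut, and the axes are right-handed (so a half turn about x gives the same grasp; the last joint's range is limited). The gripper opens to 85 mm and grips with 20 to 120 N. Pads are 22 mm wide; open, the fingers measure 114 mm over their backs; the gripper's body (76 mm by 85 mm) begins 54 mm behind the grasp point. The pads swing forward as they close: fully open they stand 13 mm farther back than shut.
Start: joints at [1.184, 0.576, 0.025, 1.437, -0.015, 1.129, -0.057], TCP at [0.201, -0.644, 0.231] pointing down, gripper open.
Joint ranges: [-2.76, 2.76], [-0.34, 2.15], [-1.52, 1.57], [0.19, 2.46], [-1.09, 4.23], [0.17, 1.99], [-2.82, 2.82]. Speed limits (rad/s): [2.22, 2.22, 3.01, 3.01, 3.14, 3.14, 3.14].

INTERFACE

Orientations are given as [roll, pitch, yaw] about the fixed x, y, z axes, in that order (R = Rz(yaw) Ry(pitch) Rx(roll)).
In Python, from plant import bot, imaging gives the robot as it stands.
- The arm moves only by the shell command python3 -m pendant 'ROWS' [OPENING] [FORCE]. ROWS is JSON, a list of rows, each a list of 6 numbers: the shift along the world's x, y, z in m, then the turn, a rotation vector about the world's x, y, z in rad. A call has 1 to 12 rows; each row is the pose to reach, as a shift and turn from the pose measured when the call began; what a row does not reach only later rows make up. A row lasts 1/8 s, in which the tool goes at most 62.5 mm and 10.7 degrees, less where a joint would pass 70% of its speed; a pose out of reach is approached as far as the arm can. A call with a gripper value outside its range is refused whole. OPENING is the finger opening in m, from 0 to 0.0854, set as the call begins (- or left out, the last holds). The fingers move at their own pace and stop on an object; FORCE is the grip in N (left out, the last holds). Time passes only in rows, so rows that repeat a pose let the fingers close. It gives the time, the measured TCP pose, the force and the opening at its end, in the units of the state.
- bot.get_obs(): the state, without advancing time (a new reading comes with each control period).
- imaging.grab_frame(name): name is "scene" or "top" or "wrist"; returns the picture (480x640x3 uint8, red, green, blue); there is no depth.
- imaging.get_calibration(name): a dict with "fov_y" (degrees; the focal length in pixels is half the picture's height over the tangent of half this angle, whatever the lens; pixels are square), "cx", "cy" (the principal point, pixels), "k1" (the pictures are not rectified: a ray, as slopes to the right and down, at radius r is drawn at 1 + k1 r^2 times it, then the intrinsics apply), "rvec" (rotation vector, rad) and "tvec" (3), from world to camera coordinates, as OpenCV has them; the wrist camera has in their place "hand_eye" (4x4, takes a point from camera to tool coordinates, whose origin is the TCP and whose axes are the tool frame's). Camera axes: x right, y down, z forward; pixel columns grow to the right and rows downward; lengths in m; the calibration is good to about 2 mm. A picture is of the moment at which its call begins: read the wrist's pose just before it. get_calibration takes no time and is no camera call.
- bot.hand_in(): hands the job in, once; it reports no verdict.
The state is a dict: "t": time; "q": joint angles; "qvel": joint speeds; "joint_torque": joint torques, N m; "tool_pos": TCP position; "ee_rot": TCP orientation; "contact_force": force on the tool from outside, world axes, zero at the start; "torque": the same for the moment, N m; "gripper_width": opening from 0.0 (shut) to 1.0 (fully open).
Only numpy, scipy, OpenCV 4.12 (cv2) and the standard library are available. Lean on these libraries where they do the work, as an engineer would, in place of code of your own. Each camera call takes 0.05 s, during which the arm holds its last target.

## Working session

There is one attempt and no reset: what is moved stays moved. The work goes in short steps, Python scripts to look and compute and a shell command to move; the robot and the scene stay as the last step left them, time stands still between calls to the robot, and variables do not carry over. Pictures are saved under pics/ and viewed, and the job is handed in when it is done.

```bash
mkdir -p pics; ls; python3 - <<'E'
from plant import bot, imaging
import cv2
o=bot.get_obs(); print(o)
for n in ["scene","top","wrist"]:
    print(n,imaging.get_calibration(n))
    cv2.imwrite(f"pics/{n}0.png",imaging.grab_frame(n)[:,:,::-1])
E
```

```text
pics
{'t': 0.0, 'q': array([ 1.18416133,  0.57649672,  0.02482851,  1.43790548, -0.0149836 ,
        1.12901782, -0.0564959 ]), 'qvel': array([ 4.16256127e-04,  1.44601618e-03,  6.09885690e-05, -2.13291217e-03,
       -1.43407648e-03, -5.16802221e-04, -6.28255528e-04]), 'joint_torque': array([ 2.07543695e-05, -7.65755653e+01,  2.25067198e+00, -2.85961604e+01,
        1.53711287e-02,  1.28080737e-02, -2.22107772e-06]), 'tool_pos': array([ 0.20117587, -0.64384466,  0.230467  ]), 'ee_rot': array([-1.51529324,  1.56915332,  1.92919273]), 'contact_force': array([-0.26049633, -0.90426707,  0.21446062]), 'torque': array([-0.01088959,  0.0086862 ,  0.00220372]), 'gripper_width': 1.0013454845012844}
scene {'fov_y': 43.49942890660532, 'cx': 319.10164836695793, 'cy': 242.22409269688146, 'k1': -0.15412844263705225, 'rvec': array([ 0.8291506 ,  2.44192174, -1.2406173 ]), 'tvec': array([ 0.41631026, -0.06830512,  1.58996556])}
top {'fov_y': 53.289551391307896, 'cx': 317.9502655961731, 'cy': 245.56322525986465, 'k1': -0.015774152629835933, 'rvec': array([ 2.23542063, -1.96838455,  0.2070652 ]), 'tvec': array([-0.06983817,  0.55332465,  1.00605648])}
wrist {'fov_y': 63.567264065157936, 'cx': 313.2855155240801, 'cy': 241.82560371833594, 'k1': -0.06683715580457562, 'hand_eye': array([[-9.04905021e-05, -3.24010754e-01,  9.46053393e-01,
        -1.41488444e-01],
       [ 9.99999929e-01,  3.17628143e-04,  2.04433947e-04,
        -8.73238606e-04],
       [-3.66731980e-04,  9.46053344e-01,  3.24010702e-01,
        -8.34736917e-02],
       [ 0.00000000e+00,  0.00000000e+00,  0.00000000e+00,
         1.00000000e+00]])}
```

View pics/scene0.png

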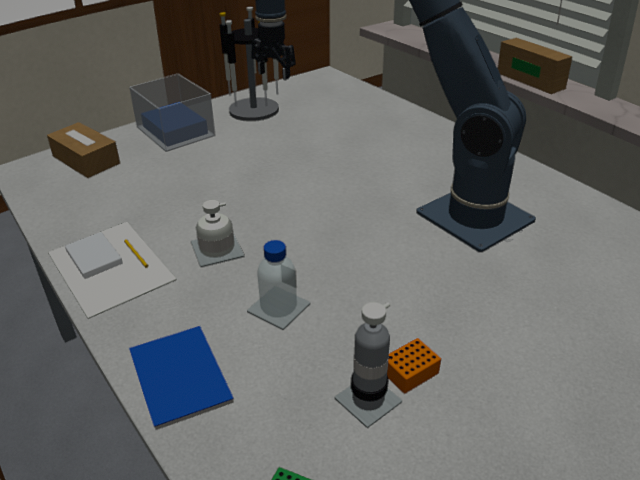

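View pics/top0.png

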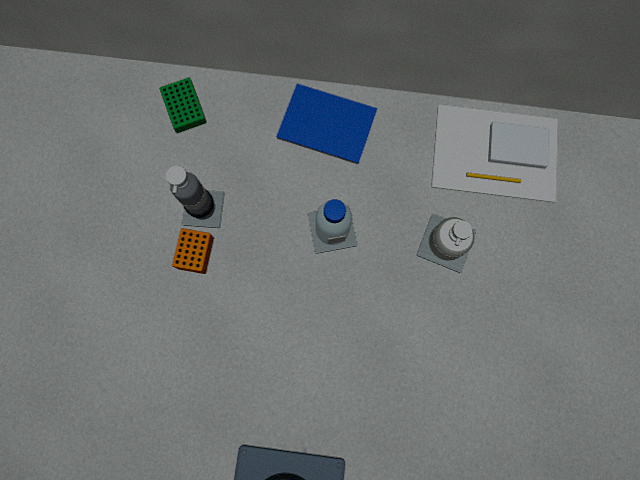

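View pics/wrist0.png

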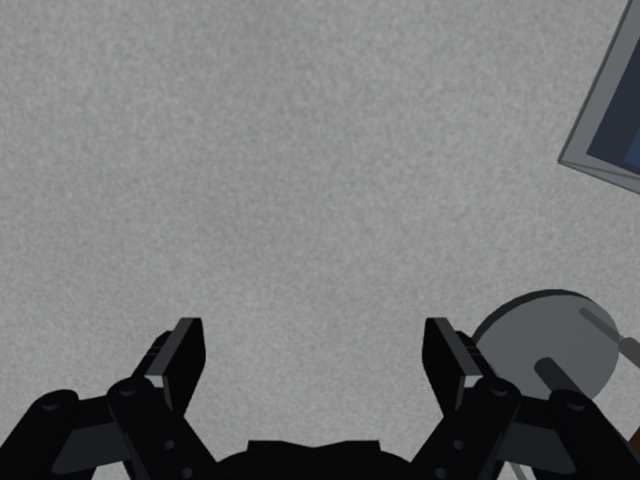

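The top view shows the tall canister's white cap at about (177,174), with its nozzle pointing down the image to the orange rack at (193,251). The squat white bottle is at (458,235). In the scene view the cap is at (374,312). The arm starts next to a pipette stand.

```bash
cat > h.py <<'E'
from plant import bot, imaging
import numpy as np, cv2
from scipy.spatial.transform import Rotation as R
def cam(n,obs=None):
    c=imaging.get_calibration(n); f=240/np.tan(np.radians(c['fov_y']/2))
    K=np.array([[f,0,c['cx']],[0,f,c['cy']],[0,0,1]]); d=np.array([c['k1'],0,0,0,0.])
    if 'rvec' in c:
        Rm=cv2.Rodrigues(c['rvec'])[0]; t=c['tvec']
    else:
        T=np.eye(4); T[:3,:3]=R.from_euler('xyz',obs['ee_rot']).as_matrix(); T[:3,3]=obs['tool_pos']
        T=np.linalg.inv(T@c['hand_eye']); Rm=T[:3,:3]; t=T[:3,3]
    return K,d,Rm,t
def ray(n,px,obs=None):
    K,d,Rm,t=cam(n,obs)
    u=cv2.undistortPoints(np.array([[px]],float),K,d)[0,0]
    v=Rm.T@np.array([u[0],u[1],1]); return -Rm.T@t, v/np.linalg.norm(v)
def plane(n,px,z,obs=None):
    o,v=ray(n,px,obs); return o+v*(z-o[2])/v[2]
def proj(n,P,obs=None):
    K,d,Rm,t=cam(n,obs); return cv2.projectPoints(np.array(P,float).reshape(-1,1,3),cv2.Rodrigues(Rm)[0],t,K,d)[0][:,0]
E
python3 - <<'E'
from h import *
for n,p,w in [("top",(177,174),(150,145,230,290)),("scene",(374,312),(330,290,450,400))]:
    im=cv2.imread(f"pics/{n}0.png"); x0,y0,x1,y1=w
    cv2.imwrite(f"pics/{n}crop.png",cv2.resize(im[y0:y1,x0:x1],None,fx=4 if n=='top' else 5,fy=4 if n=='top' else 5,interpolation=cv2.INTER_CUBIC))
    print(n,plane(n,p,.23))
for p in [(180,230),(213,234),(206,273),(173,267)]: print('rack',plane("top",p,.045))
print('squat',plane('top',(461,229),.135)); print('glass',plane('top',(334,211),.17)); print('foot',plane('top',(203,209),0))
E
```

```text
top [0.6266397  0.28254984 0.23      ]
scene [0.62963391 0.29071358 0.23      ]
rack [0.55660601 0.31629318 0.045     ]
rack [0.55689302 0.24025847 0.045     ]
rack [0.46692742 0.2404458  0.045     ]
rack [0.4708895 0.3160451 0.045    ]
squat [ 0.61408597 -0.29175311  0.135     ]
glass [ 0.6089256  -0.02525576  0.17      ]
foot [0.62368422 0.28591383 0.        ]
```

```bash
python3 - <<'E'
import cv2,numpy as np
a=cv2.imread('pics/topcrop.png');b=cv2.imread('pics/scenecrop.png');h=max(a.shape[0],b.shape[0])
f=lambda i:np.pad(i,((0,h-i.shape[0]),(0,0),(0,0)))
c=np.hstack([f(a),f(b)]);print(c.shape,a.shape);cv2.imwrite('pics/crops.png',cv2.resize(c,None,fx=.85,fy=.85))
E
```

```text
(580, 920, 3) (580, 320, 3)
```

View pics/crops.png

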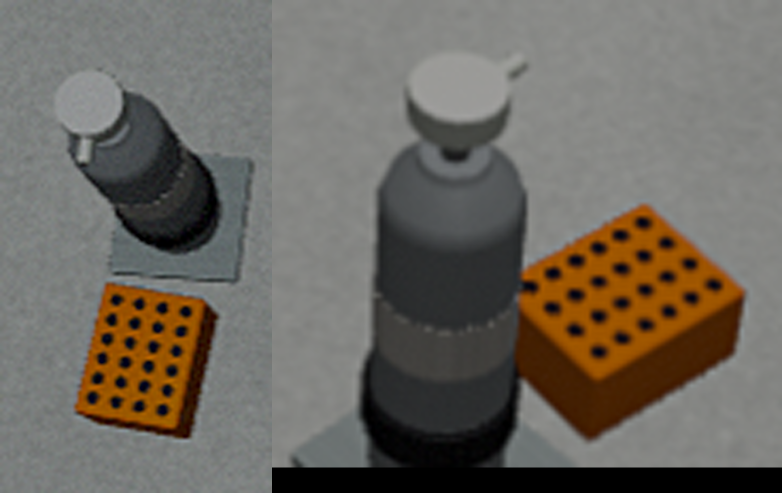

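```bash
python3 -m pendant '[[0,0,0.05,0,0,0],[0,0,0.10,0,0,0],[0,0,0.15,0,0,0],[0,0,0.17,0,0,0],[0,0,0.17,0,0,0]]' 0 20; python3 - <<'E'
from h import *
o=bot.get_obs();p=o['tool_pos'];print(p,o['q'])
print(R.from_euler('xyz',o['ee_rot']).as_matrix().round(3))
a0=np.arctan2(p[1],p[0]);a1=np.arctan2(.286,.628);r0=np.hypot(p[0],p[1])
print(a0,a1)
for half in (0,1):
  b=p
  for i in range(1,11):
    s=(i+10*half)/20;a=a0+(a1-a0)*s;r=r0+(.69-r0)*s
    print(np.round([r*np.cos(a)-p[0],r*np.sin(a)-p[1],(a1-a0)*s],3).tolist())
E
```

```text
t: 0.78
tool_pos: [0.2013, -0.6444, 0.4019]
ee_rot: [1.62, 1.569, -1.219]
contact_force: [-0.6, -0.0, -0.7]
gripper_width: -0.002
[ 0.20131716 -0.64439944  0.40185965] [ 1.17809745  0.50169344  0.03911722  1.1184909  -0.01882337  1.52040348
 -0.05467792]
[[ 0.     0.298 -0.955]
 [-0.001 -0.955 -0.298]
 [-1.     0.001 -0.   ]]
-1.2679929823797278 0.4273470900283345
[0.054, 0.019, 0.085]
[0.107, 0.042, 0.17]
[0.157, 0.069, 0.254]
[0.205, 0.101, 0.339]
[0.25, 0.137, 0.424]
[0.292, 0.177, 0.509]
[0.33, 0.219, 0.593]
[0.365, 0.266, 0.678]
[0.395, 0.314, 0.763]
[0.422, 0.366, 0.848]
[0.444, 0.419, 0.932]
[0.461, 0.475, 1.017]
[0.474, 0.531, 1.102]
[0.482, 0.589, 1.187]
[0.485, 0.647, 1.272]
[0.483, 0.705, 1.356]
[0.476, 0.763, 1.441]
[0.464, 0.82, 1.526]
[0.448, 0.876, 1.611]
[0.427, 0.93, 1.695]
```

```bash
python3 -m pendant '[[0.054,0.019,0,0,0,0.085],[0.107,0.042,0,0,0,0.17],[0.157,0.069,0,0,0,0.254],[0.205,0.101,0,0,0,0.339],[0.25,0.137,0,0,0,0.424],[0.292,0.177,0,0,0,0.509],[0.33,0.219,0,0,0,0.593],[0.365,0.266,0,0,0,0.678],[0.395,0.314,0,0,0,0.763],[0.422,0.366,0,0,0,0.848]]'
python3 -m pendant '[[0.022,0.053,0,0,0,0.085],[0.039,0.109,0,0,0,0.17],[0.052,0.165,0,0,0,0.254],[0.06,0.223,0,0,0,0.339],[0.063,0.281,0,0,0,0.424],[0.061,0.339,0,0,0,0.509],[0.054,0.397,0,0,0,0.593],[0.042,0.454,0,0,0,0.678],[0.026,0.510,0,0,0,0.763],[0.005,0.564,0,0,0,0.848],[0.005,0.564,0,0,0,0.848],[0.005,0.564,0,0,0,0.848]]'
python3 - <<'E'
from h import *
o=bot.get_obs();im=imaging.grab_frame('wrist');cv2.imwrite('pics/w1.png',im[:,:,::-1])
print(o['t'],o['tool_pos'],o['q'],proj('wrist',[.628,.286,.23],o))
E
```

```text
t: 2.02
tool_pos: [0.6238, -0.2767, 0.3994]
ee_rot: [-1.47, 1.569, 2.825]
contact_force: [0.9, -0.2, 0.2]
gripper_width: -0.002
t: 3.52
tool_pos: [0.6287, 0.2869, 0.3979]
ee_rot: [-1.292, 1.567, -2.432]
contact_force: [1.2, -0.4, -0.4]
gripper_width: -0.001
3.525 [0.62870501 0.28686771 0.39787405] [-0.26705277  0.55972188 -0.47191747  1.05579818  0.24392484  1.58064412
 -0.24290847] [[312.76018962 217.48228052]]
```

View pics/w1.png

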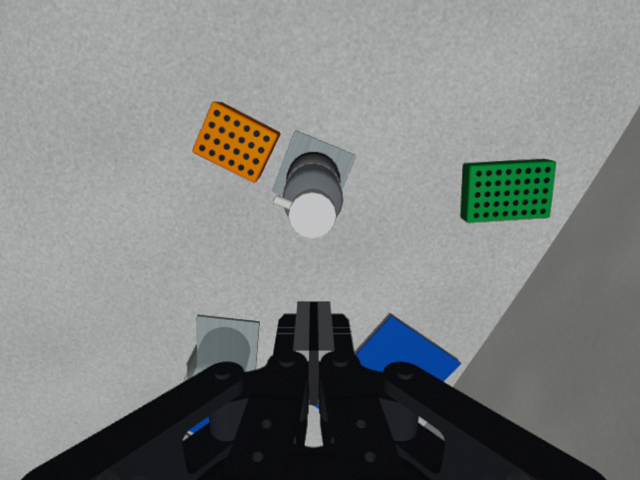

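The wrist view shows the cap disc at about (312,215), against a predicted (313,217). The nozzle points left to the orange rack. I'll fit the disc.

```bash
python3 - <<'E'
from h import *
im=cv2.imread('pics/w1.png');o=bot.get_obs()
m=(im.min(2)>165).astype(np.uint8);m[:180]=0;m[250:]=0;m[:,:285]=0;m[:,345:]=0
m=cv2.morphologyEx(m,cv2.MORPH_OPEN,np.ones((9,9)))
c=max(cv2.findContours(m,0,2)[0],key=cv2.contourArea);e=cv2.fitEllipse(c);print(e,cv2.boundingRect(c))
P=plane('wrist',e[0],.23,o);print(P,P-o['tool_pos'])
print(R.from_euler('xyz',o['ee_rot']).as_matrix().round(3))
E
```

```text
((311.7626037597656, 215.44781494140625), (44.89793395996094, 45.411136627197266), 98.79010772705078) (290, 194, 45, 44)
[0.62715452 0.28625655 0.23      ] [-0.00206967  0.00029715 -0.16814983]
[[-0.003  0.909  0.416]
 [-0.003  0.416 -0.909]
 [-1.    -0.003  0.001]]
```

```bash
python3 -m pendant '[[-0.002,0,-0.04,0,0,0],[-0.002,0,-0.08,0,0,0],[-0.002,0,-0.12,0,0,0],[-0.002,0,-0.145,0,0,0],[-0.002,0,-0.155,0,0,0],[-0.002,0,-0.155,0,0,0],[-0.002,0,-0.155,0,0,0]]'
python3 - <<'E'
from h import *
o=bot.get_obs()
for n in('scene','wrist'): cv2.imwrite(f'pics/{n}2.png',imaging.grab_frame(n)[:,:,::-1])
print(o['t'],o['tool_pos'],o['contact_force'])
a=cv2.imread('pics/scene2.png')[230:430,270:470];b=cv2.imread('pics/wrist2.png')
cv2.imwrite('pics/c2.png',np.hstack([cv2.resize(a,(400,400)),cv2.resize(b,(400,300))[:, :].copy() if 0 else np.pad(cv2.resize(b,(400,300)),((0,100),(0,0),(0,0)))]))
E
```

```text
t: 4.45
tool_pos: [0.6278, 0.286, 0.2444]
ee_rot: [-0.924, 1.569, -2.066]
contact_force: [-0.2, -0.2, 0.4]
gripper_width: -0.001
4.45 [0.62784767 0.28604454 0.24444332] [-0.2388879  -0.17310739  0.44487413]
```

View pics/c2.png

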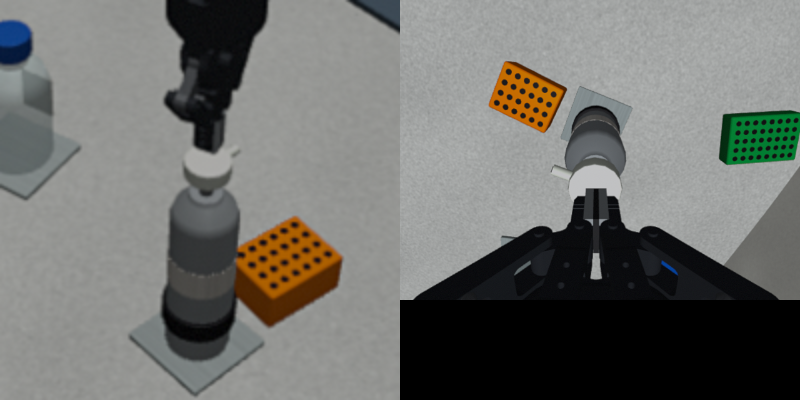

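The shut fingertips are over the centre of the cap in both views, about 14 mm above it. I'll descend slowly and watch the force.

```bash
python3 -m pendant '[[0,0,-0.005,0,0,0],[0,0,-0.010,0,0,0],[0,0,-0.014,0,0,0],[0,0,-0.017,0,0,0],[0,0,-0.019,0,0,0],[0,0,-0.019,0,0,0]]'
```

```text
t: 5.3
tool_pos: [0.6276, 0.2862, 0.2256]
ee_rot: [-0.905, 1.569, -2.047]
contact_force: [-1.8, -1.7, 5.5]
gripper_width: 0.0
```

```bash
python3 -m pendant '[[0,0,-0.003,0,0,0],[0,0,-0.006,0,0,0],[0,0,-0.007,0,0,0],[0,0,-0.007,0,0,0]]'; python3 - <<'E'
from h import *
for i in range(4):
  o=bot.get_obs();print(o['t'],o['tool_pos'],o['contact_force'])
  cv2.imwrite('pics/s3.png',cv2.resize(imaging.grab_frame('scene')[230:430,270:470,::-1],(500,500)))
E
```

```text
t: 5.8
tool_pos: [0.6276, 0.2862, 0.2194]
ee_rot: [-0.625, 1.569, -1.767]
contact_force: [-3.0, -1.1, 9.2]
gripper_width: 0.001
5.8 [0.62761794 0.28623967 0.21935981] [-2.97617393 -1.12553773  9.15159227]
5.85 [0.62760497 0.28621224 0.21939372] [-2.99532801 -1.76730622  7.31775089]
5.9 [0.62763899 0.28619574 0.21947305] [-1.81646132 -1.82669411  7.8181627 ]
5.95 [0.62763909 0.28619366 0.21946393] [-3.16792563 -1.31874151  8.36739139]
```

View pics/s3.png

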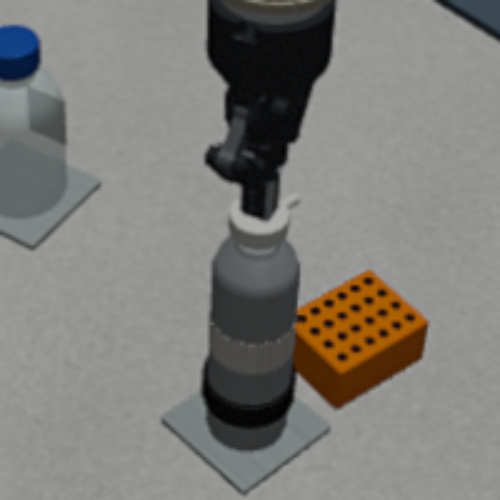

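The cap is about 10.5 mm down at about 8 N. I'll press the last bit to the stop, hold, then let it up.

```bash
python3 -m pendant '[[0,0,-0.002,0,0,0],[0,0,-0.003,0,0,0],[0,0,-0.003,0,0,0],[0,0,-0.003,0,0,0],[0,0,-0.003,0,0,0]]'; python3 -c "
from h import *
print(bot.get_obs()['contact_force'])"
```

```text
t: 6.62
tool_pos: [0.6277, 0.2862, 0.2182]
ee_rot: [0.253, 1.569, -0.889]
contact_force: [-5.1, -3.0, 14.5]
gripper_width: -0.001
[-5.06466932 -2.98696355 14.51965822]
```

The force has risen past 9 N to 14.5 N at z = 0.218, so the cap is on its stop and held. Releasing straight up.

```bash
python3 -m pendant '[[0,0,0.004,0,0,0],[0,0,0.010,0,0,0],[0,0,0.016,0,0,0],[0,0,0.03,0,0,0],[0,0,0.06,0,0,0],[0,0,0.1,0,0,0],[0,0,0.14,0,0,0],[0,0,0.17,0,0,0],[0,0,0.17,0,0,0],[0,0,0.17,0,0,0],[0,0,0.17,0,0,0]]'
python3 - <<'E'
from h import *
o=bot.get_obs()
for n in('scene','top','wrist'): cv2.imwrite(f'pics/{n}4.png',imaging.grab_frame(n)[:,:,::-1])
print(o['t'],o['tool_pos'],o['contact_force'],o['qvel'].round(3))
def rack(f):
  im=cv2.imread(f).astype(int);m=(im[:,:,2]>120)&(im[:,:,0]<70)&(im[:,:,1]<im[:,:,2]*.75)
  l,k=cv2.threshold((m*255).astype(np.uint8),1,255,0);n,_,s,c=cv2.connectedComponentsWithStats(k);i=1+s[1:,4].argmax();return s[i],c[i]
for n in('scene0','scene4','top0','top4'):print(n,rack(f'pics/{n}.png'))
a=cv2.imread('pics/scene0.png')[190:430,170:470];b=cv2.imread('pics/scene4.png')[190:430,170:470]
cv2.imwrite('pics/c4.png',np.hstack([a,b]))
im=cv2.imread('pics/wrist4.png')
m=(im.min(2)>165).astype(np.uint8);m[:180]=0;m[250:]=0;m[:,:285]=0;m[:,345:]=0
m=cv2.morphologyEx(m,cv2.MORPH_OPEN,np.ones((9,9)))
c=max(cv2.findContours(m,0,2)[0],key=cv2.contourArea);e=cv2.fitEllipse(c);print(e)
E
```

```text
t: 8.0
tool_pos: [0.6274, 0.286, 0.387]
ee_rot: [-0.684, 1.568, -1.826]
contact_force: [-0.1, -0.6, -0.4]
gripper_width: -0.003
8.0 [0.62743448 0.28596671 0.38701141] [-0.14343147 -0.60281494 -0.42933992] [-0.002  0.001 -0.002 -0.002 -0.    -0.    -0.001]
scene0 (array([388, 338,  53,  41, 917], dtype=int32), array([412.28026172, 358.43620502]))
scene4 (array([388, 338,  53,  41, 950], dtype=int32), array([412.33789474, 358.52947368]))
top0 (array([172, 228,  38,  43, 825], dtype=int32), array([190.75636364, 249.28121212]))
top4 (array([196, 231,  15,  40, 267], dtype=int32), array([202.31460674, 246.02996255]))
((312.81451416015625, 218.38970947265625), (45.99532699584961, 47.0594367980957), 75.93241882324219)
```

View pics/c4.png

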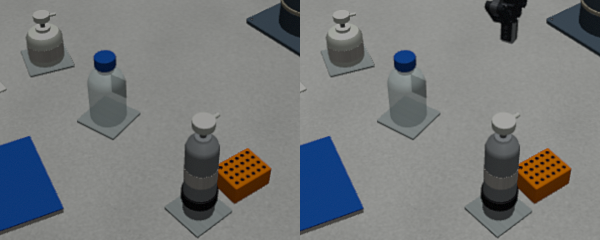

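The before and after scene crops match: the cap is back up, and the rack and squat bottle have not moved. The arm is clear. Handing in.

```bash
python3 -c "
from plant import bot
print(bot.hand_in())"
```

```text
the job is handed in; nothing more can be done
None
```

I pressed the tall canister's cap straight down with the shut fingertips, held it at its stop, let it spring back up, and handed the job in at 8.0 s. No verdict was reported.

- **Press:** The cap was more than 10 mm down for about 0.8 s, and at the stop for about half a second of that. At the stop the fingertips read z = 0.218 m and 14.5 N. That is above the 9 N needed for full travel and well below the force limits.
- **After release:** In the scene camera the cap is back up and the rack's centre is within 0.1 pixel of where it started. The squat bottle was never approached and looks unchanged. The arm is still and touching nothing, about 155 mm above the cap.
- **Check that failed:** The rack check in the top camera did not work, because its colour mask found only part of the rack. I took the arm to be blocking the view but did not open that picture, so the rack result rests on the scene camera.

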